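# Surface check of a slide heater with a hand-held contact probe

## Robot

A 6-joint arm with a two-finger parallel gripper is mounted at the origin on the work surface. World frame = base frame: x ahead of the robot, y to its left, z up, the work surface at z = 0. Lengths are in m, angles in rad, forces in N, time in s.
With the tool pointing down it reaches from about 0.325 to 0.775 m from the base axis. Payload 5.5 kg.
Tool frame: the origin (TCP) lies between the finger pads; the fingertips stand 8 mm ahead of it and the grasp point (between the pads) lies 11 mm behind it (tcp_to_tips is the distance from the TCP to the fingertips, in m); z points along the fingers, y is the line along which they close (so a half turn about z gives the same grasp; the last joint's range is limited). The gripper opens to 88 mm and grips with 3 to 60 N. Pads are 20 mm wide; open, the fingers measure 115 mm over their backs; the gripper's body (75 mm by 178 mm) begins 61 mm behind the grasp point.
Start: joints at [-1.315, 0.091, 1.231, -0, 1.82, -0.057], TCP at [0.185, -0.571, 0.231] pointing down, gripper open.
Joint ranges: [-2.87, 2.87], [-0.86, 2.18], [0.17, 2.46], [-1.51, 4.65], [0.06, 2.69], [-2.65, 2.65]. Speed limits (rad/s): [2.57, 2.57, 3.01, 3.14, 3.14, 3.14].

## Interface

Orientations are given as a unit quaternion [w, x, y, z].
In Python, from bench import * gives the robot as it stands. Calls block until the motion is done:
- move_to(position, orientation): joint-space move of the TCP to a pose.
- move_l(position, speed=0.15, orientation=None): straight line of the TCP; orientation=None keeps the orientation; speed is the mean speed in m/s.
- movej(angles): joint-space move.
- gripper_open() and close(): open the fingers fully, or close them until they stop; the grip force is fixed at half the most.
- hold(seconds).
- inverse_kinematics(position, orientation): joint angles nearest the present ones, or None.
- state(): the state.
- get_image(name): name is "scene" or "top" or "wrist"; returns a dict with "frame" (420x560x3 uint8, blue, green, red), "depth" (420x560 float32, m along the optical axis (not along the pixel's ray), 0 where there is no reading), "camera_matrix" (3x3 intrinsics, pixels), "view" (4x4, takes a point from world to camera coordinates). Camera axes: x right, y up, looking along -z (the intrinsics and any distortion apply to the point x, -y, -z); pixel columns grow to the right and rows downward; lengths in m; the calibration is good to about 2 mm. A picture is of the moment at which its call begins.
A pose or a line that the arm cannot do raises IKError and nothing moves.
- job_done(): hands the job in; it is judged then, once.
The state is a dict: "time": time; "joint_pos": joint angles; "dq": joint speeds; "joint_torque": joint torques, N m; "ee_pos": TCP position; "ee_rot": TCP orientation; "ft_force": force on the tool from outside, world axes, zero at the start; "moment": the same for the moment, N m; "finger_gap": finger opening in m; "finger_force": force on a finger pad.
Only numpy, scipy, OpenCV 4.12 (cv2) and the standard library are available. Lean on these libraries where they do the work, as an engineer would, in place of code of your own. Each camera call takes 0.05 s, during which the arm holds its last target. There are 200 camera calls.

## Task

Check the slide heater's plate: first draw the dial thermometer straight up out of its bore, because its dial hangs over the engraved check ring, and park it upright in the notch of the bracket on the heater's side, hanging by its collar and let go. Then take the surface probe out of its dock and hold it upright with its sprung foot flat on the plate inside the ring next to the bore, pressing lightly so that the foot is pushed about half-way in and never hard. Finish while holding it there, gripped and pressed like that; leave everything else on the bench where it is.

Things in the scene. Friction and masses are not known exactly. Their poses are not given: they have to be found in the camera images.
- heater: slide heater, fixed: pale case 280 mm deep (its x, -165 to +115 mm), 210 mm wide (its y), 96 mm high, with a level bare aluminium hot plate, 180 x 160 mm, in its top, face 100 mm above the bench. Origin on the bench under the plate's centre; x points from the sloping control panel (front) to the back, y to its left, z up. A steel bracket with a notch juts from its right (-y) side
- bore_mouth (a point): centre of the thermometer bore's mouth in the plate's face (bore 7.5 mm in diameter, 50 mm deep, upright, near the plate's right edge); axes as the heater's
- ring_mark (a point): centre, on the plate's face, of the check ring to use: a thin dark engraved circle of 24 mm inner diameter, 20 mm from the bore towards the plate's middle (the dial overhangs it while the thermometer stands in the bore). Two equal rings farther from the bore are not used. Axes as the heater's
- notch_seat (a point): the thermometer's place in the notch, on the bracket's upper face (100 mm above the bench, plate 5 mm thick; 32 mm out from the case's side). The notch is 10 mm wide, along the heater's x: from here it runs 20 mm to -x, flares over 12 mm more to 18 mm wide and is open there; its blind end is 6 mm behind (+x). Below and before it is free space. Axes as the heater's
- dial_grip (a point): dial thermometer, about 90 g: middle of its round steel head (42 mm in diameter, 16 mm thick, dial up). z up along the stem. Below: a 14 mm thick neck, a hexagon collar 8 mm high and 20-23 mm wide, its underside 26 mm under this point, and the stem, 6 mm thick, its tip 106 mm under this point. Stands loose in the bore, tip on the bore's bottom, collar 30 mm clear of the plate
- dial_collar (a point): centre of the underside of the thermometer's collar (on the stem's axis)
- dial_tip (a point): tip of the thermometer's stem
- dial_thermometer: the same dial thermometer; origin at the stem's tip, z up along the stem
- dock: charging dock of the probe, a grey block 70 x 70 mm and 75 mm high on an 84 mm square foot 10 mm thick; fixed; origin under its centre on the bench. An upright hole, 16 mm in diameter and 70 mm deep, in its top holds the probe
- probe_grip (a point): cordless surface-temperature probe, about 120 g: middle of its round pale handle (24 mm in diameter, 38 mm up and down from here; z up along the probe). Below, a 10 mm steel tube and at its end the sprung copper foot, a flat disc 12 mm in diameter, its face 103 mm under this point when relaxed. Stands upright in the dock, handle's lower end on the dock's top
- probe: the same probe; origin on its axis at the relaxed foot's face, z up along the probe
- probe_foot_face (a point): centre of the face (underside) of the probe's sprung foot
- probe_foot (a joint): how far the sprung foot is pushed up into the probe, in m: 0 relaxed, 0.010 at the stop; 0.4 N per mm, so half-way (0.005) takes 2 N
- tip_box_mid (a point): bystander, not to be disturbed: a box of pipette tips, purple base and clear lid, 122 x 84 x 64 mm; mid-height
- timer_mid (a point): bystander, not to be disturbed: a wedge-shaped bench timer with a keypad, 100 x 70 x 30 mm; its middle, 11 mm up
- scissors_mid (a point): bystander, not to be disturbed: a pair of scissors lying flat, 185 mm long; its middle
- slide_box_mid (a point): bystander, not to be disturbed: a small white slide box, 95 x 34 x 30 mm; mid-height
- reagent_jar_mid (a point): bystander, not to be disturbed: a white plastic jar, 64 mm in diameter, 90 mm tall; mid-height
- marker_mid (a point): bystander, not to be disturbed: a marker pen lying down, 118 mm long, 14 mm thick; mid-height
Not all that is in view belongs to the job. What is shaped like the probe but blue or yellow is not meant.

How it is judged:
On the way, in this order (a step that is already met when the one before it is completed fails the run):
1. the thermometer is drawn out of its bore, its tip above the plate (z of dial_tip in the frame of ring_mark above 0.003 m), for 0.1 s.
2. the thermometer is parked upright in the bracket's notch, on its collar and let go (x of dial_collar in the frame of notch_seat between -0.018 and 0.005 m and y of dial_collar in the frame of notch_seat between -0.004 and 0.004 m and z of dial_collar in the frame of notch_seat between -0.003 and 0.003 m and angle between dial_grip's own z axis and vertical below 0.12 rad and contact force between the fingers and dial_thermometer below 0.05 N), for 0.3 s.
3. the probe is gripped and lifted clear out of its dock (z of probe_foot_face in the frame of dock above 0.077 m and contact force between the fingers and probe above 1 N), for 0.1 s.
At the end, for the whole second after the job is handed in: Probe in the fingers only, within 0.1 rad of upright, foot on the plate within 6 mm of the ring's centre, pushed in 2.5-7.5 mm, 0.6-5 N; thermometer let go in the notch (4 mm sideways, 5 mm behind to 18 mm before the seat), collar within 3 mm of the bracket, 0.12 rad of upright (all of step 2 and horizontal distance between probe_foot_face and ring_mark below 0.006 m and z of probe_foot_face in the frame of ring_mark between -0.003 and 0.003 m and value of joint probe_foot between 0.0025 and 0.0075 m and contact force between probe and heater between 0.6 and 5 N and angle between probe_grip's own z axis and vertical below 0.1 rad and contact force between the fingers and probe above 1 N and contact force between probe and dock below 0.05 N and contact force between probe and dial_thermometer below 0.05 N); the arm keeps its last pose, push and grip.
It fails at once if the probe presses on the heater with more than 15 N (contact force between probe and heater above 15 N).
It fails at once if a bystander is moved more than 30 mm (distance of any of tip_box_mid, timer_mid, scissors_mid, slide_box_mid, reagent_jar_mid, marker_mid from where it was at the start of the episode above 0.03 m).
It also fails if it takes over 58 s, if anything falls off the work surface, if the arm or the gripper's body presses on something with over 40 N, if the wrist force passes 120 N, or if a joint passes its speed limit or range.

## Working session

There is one attempt and no reset: what is moved stays moved. The work goes in short steps, each a Python script; the robot and the scene stay as the last script left them, time stands still between calls to the robot, and variables do not carry over. Pictures are saved under pics/ and viewed, at most 10 in all, crops included, and the job is handed in when it is done.

```bash
mkdir -p pics; ls
cat > h.py <<'E'
from bench import *
import numpy as np, cv2
def snap(name, fn):
    im=get_image(name); cv2.imwrite('pics/%s.png'%fn, im['frame']); np.savez('pics/%s.npz'%fn, **{k:im[k] for k in ('frame','depth','camera_matrix','view')}); return im
def load(fn): return dict(np.load('pics/%s.npz'%fn))
def ray(im,u,v):
    K=im['camera_matrix']; V=im['view']
    d=np.array([(u-K[0,2])/K[0,0], -(v-K[1,2])/K[1,1], -1]); R=V[:3,:3]
    return -R.T@V[:3,3], R.T@d
def at_z(im,u,v,z):
    o,d=ray(im,u,v); return o+d*(z-o[2])/d[2]
def at_d(im,u,v):
    o,d=ray(im,u,v); return o+d*im['depth'][int(round(v)),int(round(u))]
def proj(im,p):
    c=im['view'][:3,:3]@np.asarray(p)+im['view'][:3,3]; K=im['camera_matrix']
    return K[0,2]+K[0,0]*c[0]/-c[2], K[1,2]-K[1,1]*c[1]/-c[2]
E
python3 - <<'E'
from h import *
np.set_printoptions(precision=4,suppress=True)
for n in('scene','top'):
    im=snap(n,n+'0'); print(im['camera_matrix'],im['view'],[k for k in im])
a=cv2.imread('pics/top0.png'); cv2.imwrite('pics/top0b.png',cv2.resize(a,(800,600)))
s=state(); print(s)
E
```

```text
pics
[[488.0902   0.     281.0607]
 [  0.     488.0902 219.1171]
 [  0.       0.       1.    ]] [[ 0.8685  0.4956  0.0131 -0.4577]
 [-0.2884  0.4836  0.8264  0.0524]
 [ 0.4032 -0.7215  0.5629 -1.3797]
 [ 0.      0.      0.      1.    ]] ['frame', 'depth', 'camera_matrix', 'view']
[[442.3804   0.     275.1797]
 [  0.     442.3804 208.019 ]
 [  0.       0.       1.    ]] [[ 0.0011 -1.     -0.0057  0.0126]
 [ 0.9951  0.0005  0.0991 -0.5237]
 [-0.0991 -0.0057  0.9951 -1.3076]
 [ 0.      0.      0.      1.    ]] ['frame', 'depth', 'camera_matrix', 'view']
{'time': 0.1, 'joint_pos': array([-1.3147,  0.0918,  1.2318, -0.    ,  1.8198, -0.0567]), 'dq': array([-0.0005, -0.0016, -0.0014, -0.0001,  0.0004,  0.0005]), 'joint_torque': array([  0.0034, -44.7857, -40.757 ,   0.0701,   0.0284,  -0.0001]), 'ee_pos': array([ 0.1846, -0.5706,  0.2296]), 'ee_rot': array([-0.0009,  0.9878,  0.1558, -0.0001]), 'ft_force': array([-0.1627, -0.0233, -0.0736]), 'moment': array([ 0.003 ,  0.0126, -0.0194]), 'finger_force': 0.0, 'finger_gap': 0.08783995287518326}
```

View pics/top0b.png

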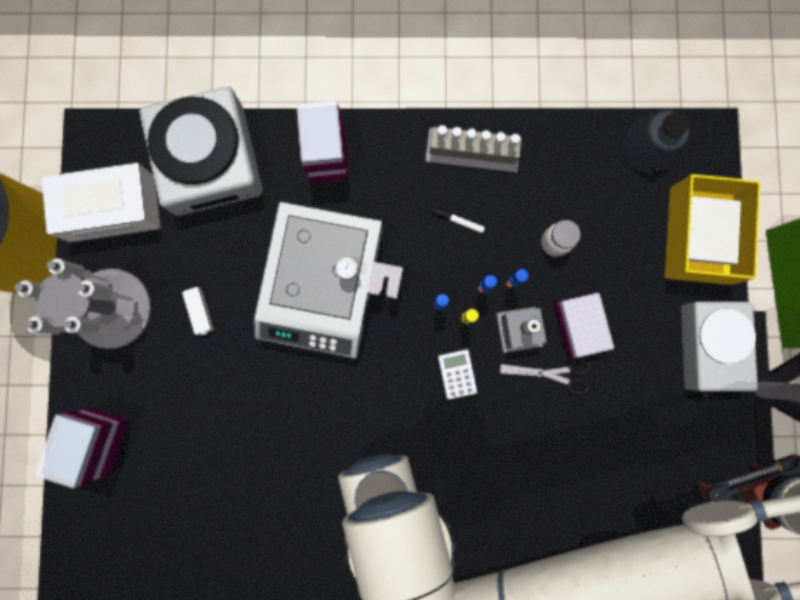

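View pics/scene0.png

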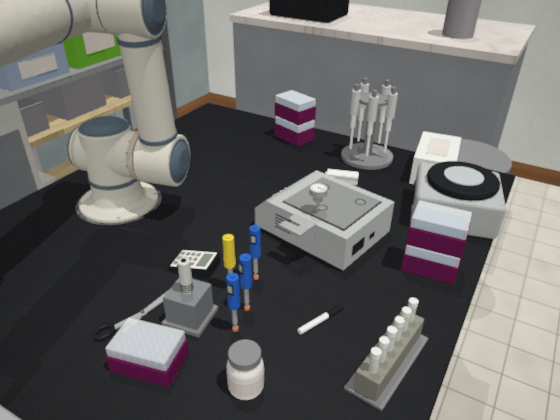

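The top view shows the heater with its dial at about (346,267), the bracket at (388,280) and the pale probe in its dock at (534,326), all in enlarged pixels. Blue and yellow decoys stand between them. Next I'll take enlarged crops.

Run:
```python
from h import *
im=load('top0'); f=im['frame']
a=cv2.resize(f[135:255,170:290],(600,600),interpolation=cv2.INTER_CUBIC)
b=cv2.resize(f[200:260,340:390],(200,240),interpolation=cv2.INTER_CUBIC)
c=np.zeros((600,800,3),np.uint8); c[:,:600]=a; c[:240,600:]=b; cv2.imwrite('pics/crop1.png',c)
```

```text
(no output)
```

View pics/crop1.png

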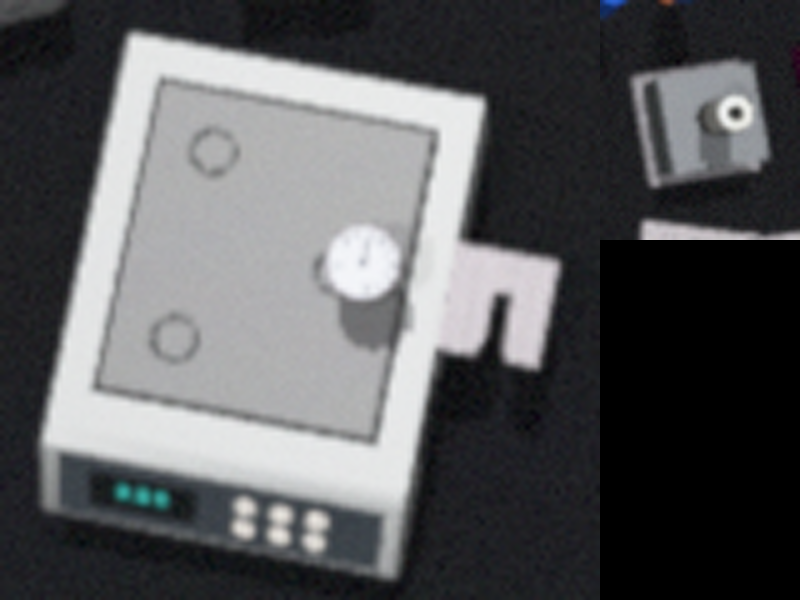

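Crop 1: the plate corners are at (161,78), (438,130), (374,441) and (95,387), and the dial centre is at (363,262). The notch's blind end is at (502,295), and the probe top in the inset is at (735,113).

Run:
```python
from h import *
np.set_printoptions(precision=4,suppress=True)
im=load('top0')
P=lambda x,y:(170+(x+.5)/5-.5,135+(y+.5)/5-.5)
c=[at_z(im,*P(*q),0.1) for q in [(161,78),(438,130),(374,441),(95,387)]]
c=np.array(c); print(c, c.mean(0))
# corners: backleft, backright, frontright, frontleft
x=(c[0]+c[1]-c[2]-c[3])[:2]; y=(c[0]+c[3]-c[1]-c[2])[:2]
print(np.linalg.norm(x)/2,np.linalg.norm(y)/2,np.arctan2(x[1],x[0]),np.arctan2(-y[0],y[1]))
print('dial',at_z(im,*P(363,262),0.164),at_d(im,*P(363,262)))
for q in [(502,295),(490,352),(470,260)]: print('br',at_z(im,*P(*q),0.1),at_d(im,*P(*q)))
u,v=340+135.5/4-.5,200+113.5/4-.5
print('probe',at_d(im,u,v),at_z(im,u,v,.151)); 
print('docktop',at_d(im,340+85/4,200+100/4))
```

```text
[[0.684  0.2246 0.1   ]
 [0.6534 0.0645 0.1   ]
 [0.4741 0.0999 0.1   ]
 [0.5048 0.2591 0.1   ]] [0.5791 0.162  0.1   ]
0.18261834191465087 0.16256761734873143 -0.19257183686122797 -0.18936051033331963
dial [0.5673 0.1018 0.164 ] [0.5674 0.1019 0.1628]
br [0.5577 0.0274 0.1   ] [0.5709 0.0292 0.0005]
br [0.525  0.0342 0.1   ] [0.5355 0.0365 0.0012]
br [0.5779 0.0458 0.1   ] [0.5777 0.0458 0.1012]
probe [ 0.4573 -0.2548  0.1491] [ 0.4572 -0.2544  0.151 ]
docktop [ 0.4697 -0.2361  0.0744]
```

```bash
cat >> h.py <<'E'
YAW=-0.191; H0=np.array([.579,.162]); C,S=np.cos(YAW),np.sin(YAW)
Rh=np.array([[C,-S],[S,C]])
def hw(x,y): return H0+Rh@np.array([x,y])
def wh(p): return Rh.T@(np.asarray(p)[:2]-H0)
def Q(a): return [0,np.cos(a/2),np.sin(a/2),0]
E
python3 - <<'E'
from h import *
np.set_printoptions(precision=4,suppress=True)
move_l([.25,-.5,.33],speed=.25)
move_to([.545,.075,.33],Q(YAW))
im=snap('wrist','w1'); print(im['camera_matrix'],im['view'],state()['ee_pos'],state()['time'])
f=im['frame'].copy()
for p in [(0,-.061,.1),(0,-.041,.1),(-.002,-.137,.1)]:
    w=hw(p[0],p[1]); u,v=proj(im,[*w,p[2]]); print(u,v)
    cv2.circle(f,(int(u),int(v)),2,(0,0,255),-1)
cv2.imwrite('pics/w1b.png',cv2.resize(f,(800,600)))
E
```

```text
[[335.6554   0.     282.3684]
 [  0.     335.6554 208.1039]
 [  0.       0.       1.    ]] [[-0.1907 -0.9817  0.0008  0.1769]
 [ 0.953  -0.1853 -0.2399 -0.4523]
 [ 0.2356 -0.0449  0.9708 -0.6107]
 [ 0.      0.      0.      1.    ]] [0.5451 0.0742 0.33  ] 3.1583
254.93917639145081 168.37614661706598
237.4782521696987 168.3925385683121
321.2333210428491 170.05609827380314
```

View pics/w1b.png

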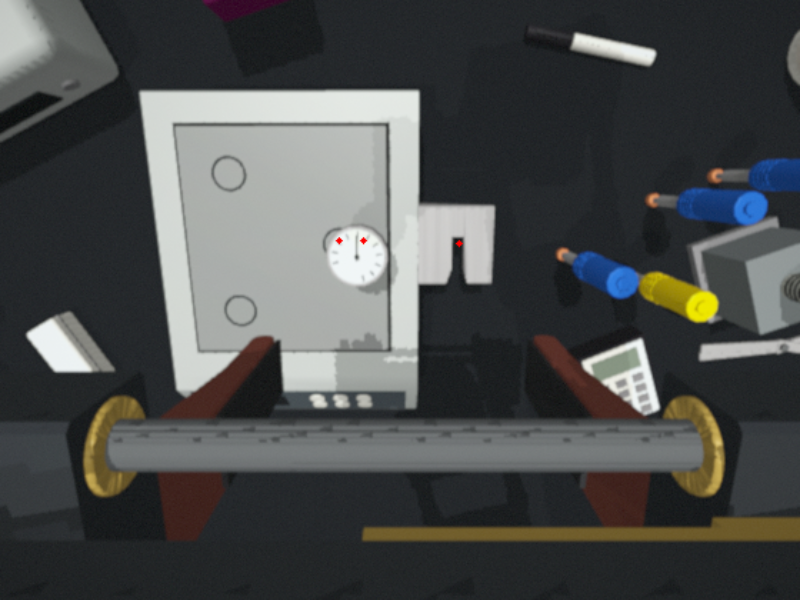

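The wrist view shows the dial centred at about (357,256), part of the ring to its left near (334,240), and the notch near (458,262), all in enlarged pixels. My predictions agree with it. I'll enlarge the notch and dial area.

Run:
```python
from h import *
f=load('w1')['frame']
cv2.imwrite('pics/w1c.png',cv2.resize(f[130:214,215:355],(800,480),interpolation=cv2.INTER_CUBIC))
```

```text
(no output)
```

View pics/w1c.png

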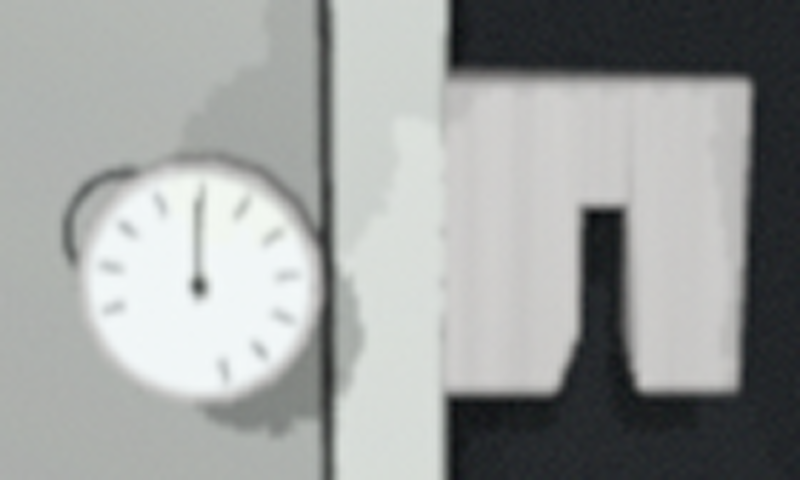

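Enlarged crop: the dial centre is at (201,280), the notch throat runs from x=582 to 627 at y=260 with its blind end at y=208, and the mouth runs from 558 to 637 at y=392.

Run:
```python
from h import *
np.set_printoptions(precision=4,suppress=True)
im=load('w1'); k=800/140
P=lambda x,y:(215+(x+.5)/k-.5,130+(y+.5)/k-.5)
d=at_z(im,*P(201,280),.164); print('dial',d,wh(d),at_d(im,*P(201,280)))
for q in [(604.5,208),(604.5,260),(597.5,392),(447,260),(330,280)]:
    p=at_z(im,*P(*q),.1); print(q,p,wh(p))
```

```text
dial [0.5656 0.1024 0.164 ] [-0.0018 -0.061 ] [0.5659 0.1022 0.1662]
(604.5, 208) [0.5558 0.0281 0.1   ] [ 0.0027 -0.1359]
(604.5, 260) [0.5455 0.0298 0.1   ] [-0.0078 -0.1362]
(597.5, 392) [0.5189 0.0357 0.1   ] [-0.035  -0.1355]
(447, 260) [0.5515 0.0609 0.1   ] [-0.0078 -0.1044]
(330, 280) [0.5521 0.0849 0.1   ] [-0.0118 -0.0808]
```

Run:
```python
from h import *
np.set_printoptions(precision=4,suppress=True)
q=Q(YAW); g=np.array([-.0015,-.061])
move_to([*hw(*g),.22],q); move_l([*hw(*g),.147],speed=.12)
print(wh(state()['ee_pos']))
close(); s=state(); print(s['finger_gap'],s['finger_force'],s['ft_force'])
move_l([*hw(*g),.215],speed=.08)
s=state(); print(s['finger_gap'],s['ee_pos'],s['ft_force'],s['time'])
move_l([*hw(-.064,-.1360),.215],speed=.15)
im=snap('wrist','w2'); print(wh(state()['ee_pos']))
f=im['frame'].copy(); cv2.imwrite('pics/w2b.png',cv2.resize(f[100:350,130:430],(720,600)))
```

```text
[-0.001  -0.0609]
0.0413076914636191 29.99996066093445 [ 0.1468 -0.3441 -0.0893]
0.04091196941134673 [0.5657 0.1024 0.2142] [-1.2372 -0.0563 -1.5584] 6.2333
[-0.0637 -0.1356]
```

View pics/w2b.png

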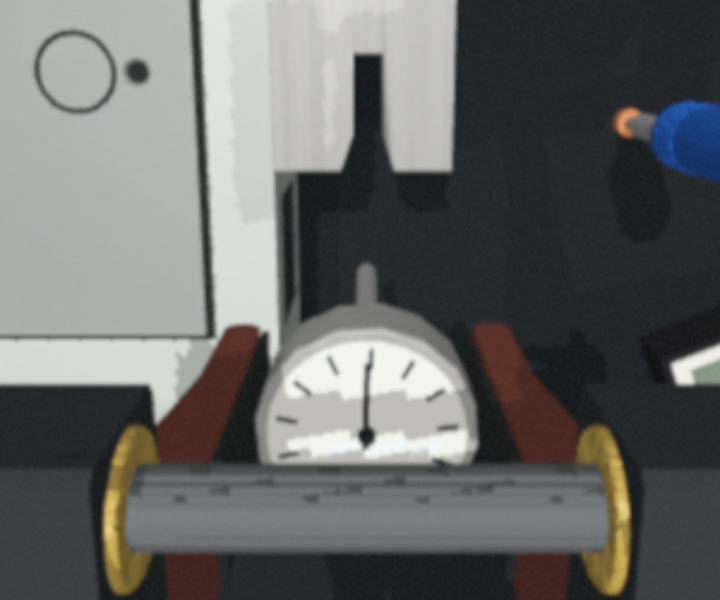

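The thermometer hangs in the fingers, with its head at (367,436) and the stem tip at (367,266). The notch throat is at x≈369, and the ring (76,72) and bore (137,71) are now in clear view.

Run:
```python
from h import *
np.set_printoptions(precision=4,suppress=True)
im=load('w2'); P=lambda x,y:(130+(x+.5)/2.4-.5,100+(y+.5)/2.4-.5)
for n,q,z in [('ring',(76,72),.1),('bore',(137,71),.1),('throat',(369,80),.1),('mouth',(369,171),.1),('blind',(369,54),.1),('tip',(367,266),.118),('head',(367,436),.232)]:
    p=at_z(im,*P(*q),z); print(n,p,wh(p))
print(wh(state()['ee_pos']))
```

```text
ring [0.5687 0.1224 0.1   ] [-0.0026 -0.0408]
bore [0.5652 0.1028 0.1   ] [-0.0023 -0.0607]
throat [0.5481 0.0293 0.1   ] [-0.0051 -0.1362]
mouth [0.5189 0.0349 0.1   ] [-0.0349 -0.1362]
blind [0.5562 0.0277 0.1   ] [ 0.0031 -0.1362]
tip [0.4913 0.0409 0.118 ] [-0.0632 -0.1355]
head [0.4878 0.0417 0.232 ] [-0.0667 -0.1354]
[-0.0637 -0.1356]
```

Run:
```python
from h import *
np.set_printoptions(precision=4,suppress=True)
y=-.1365
move_l([*hw(-.064,y),.1235],speed=.12); s=state(); print(s['ft_force'],wh(s['ee_pos']),s['ee_pos'][2])
move_l([*hw(-.009,y),.1235],speed=.06); s=state(); print(s['ft_force'],wh(s['ee_pos']),s['ee_pos'][2])
z=.1235
while z>.1185:
    z-=.001; move_l([*hw(-.009,y),z],speed=.03); hold(.1); f=state()['ft_force'];  print(z,f,state()['ee_pos'][2])
    if f[2]>1.5: break
im=snap('wrist','w3'); print(state()['time'])
f=im['frame']; cv2.imwrite('pics/w3b.png',cv2.resize(f[100:350,130:430],(720,600)))
```

```text
[ 0.6138  0.1938 -0.9446] [-0.0635 -0.1364] 0.12442279383231447
[-0.2667 -0.0376 -0.5248] [-0.0092 -0.1365] 0.12349620358187413
0.1225 [ 0.0456 -0.1642 -1.7832] 0.12258241962298634
0.1215 [ 0.0439 -0.2681 -0.6131] 0.12148369544132574
0.1205 [ 0.3561  0.1403 -0.9661] 0.12047137717837049
0.1195 [-0.0824  0.4408 -1.2817] 0.11947006113141968
0.1185 [ 0.8315  0.956  -1.9372] 0.11848613238606562
10.8667
```

View pics/w3b.png

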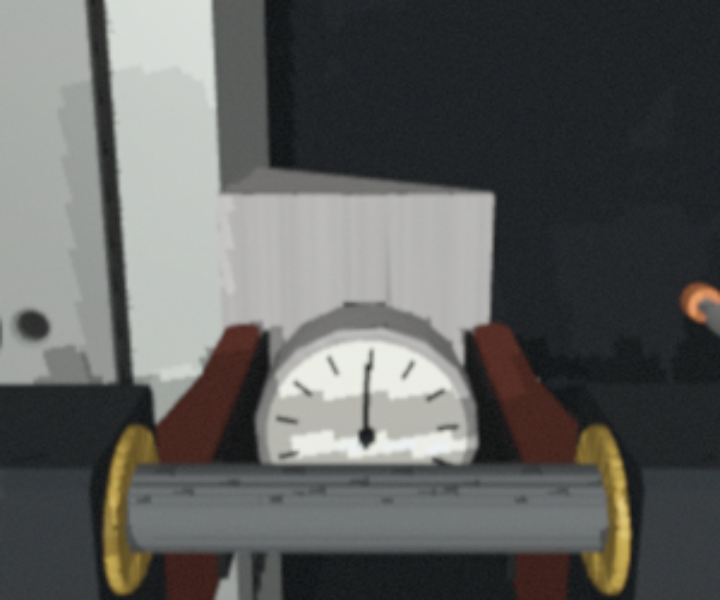

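The head sits over the notch, whose blind end just shows at (365,303). It has not made contact yet, because the seat corresponds to TCP z≈0.117. I'll keep lowering.

Run:
```python
from h import *
np.set_printoptions(precision=4,suppress=True)
z=.1185;y=-.1365
while z>.1155:
    z-=.0007; move_l([*hw(-.009,y),z],speed=.03); hold(.1); f=state()['ft_force'];  print(z,f,state()['ee_pos'][2])
    if f[2]>2: break
gripper_open(); hold(.3); print(state()['ft_force'])
move_l([*hw(-.009,y),.2],speed=.12)
move_to([.457,-.255,.30],Q(YAW))
im=snap('wrist','w4'); im2=snap('scene','s4'); print(state()['time'],state()['ee_pos'])
c=np.zeros((600,800,3),np.uint8)
c[:600,:400]=cv2.resize(im['frame'][80:320,200:360],(400,600)); c[:400,400:]=cv2.resize(im2['frame'][160:280,250:370],(400,400))
cv2.imwrite('pics/c4.png',c)
```

```text
0.11779999999999999 [ 0.2912 -0.1518 -1.261 ] 0.11778397662234213
0.11709999999999998 [-0.5272  0.7052 -0.6513] 0.11710132334151188
0.11639999999999998 [-0.4604 -0.2587  4.2134] 0.11697301328939284
[ 0.4612 -0.4552  0.6742]
15.225 [ 0.4575 -0.2539  0.2992]
```

View pics/c4.png

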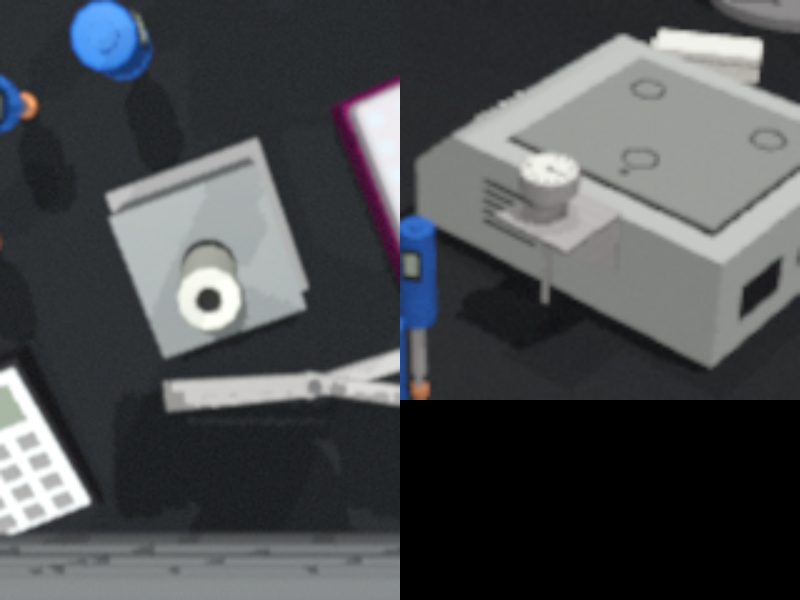

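The thermometer hangs upright in the notch (scene inset). The probe top is at (209,299) in the left crop. Next I'll grip the probe.

Run:
```python
from h import *
np.set_printoptions(precision=4,suppress=True)
im=load('w4'); p=at_z(im,283.3,199.3,.151); print(p,at_d(im,283.3,193))
def F(n=12):
    a=[]
    for _ in range(n): hold(.03); a.append(state()['ft_force'])
    return np.mean(a,0)
q=Q(YAW)
if np.linalg.norm(p[:2]-[.457,-.2546])<.006:
    move_l([*p[:2],.20],speed=.2); move_l([*p[:2],.102],speed=.12); print(state()['ee_pos'])
    close(); s=state(); print(s['finger_gap'],s['ee_pos'])
    move_l([*p[:2],.19],speed=.1); move_l([*p[:2],.285],speed=.2)
    print(F(),state()['finger_gap'])
    r=hw(-.0026,-.0408)
    move_l([*r,.285],speed=.25); move_l([*r,.205],speed=.12)
    s=state(); print(s['ee_pos'],wh(s['ee_pos']),F(),s['time'])
    im=snap('wrist','w5'); im2=snap('scene','s5')
    c=np.zeros((600,800,3),np.uint8)
    c[:,:400]=cv2.resize(im['frame'][80:320,200:360],(400,600)); c[:400,400:]=cv2.resize(im2['frame'][130:250,260:380],(400,400))
    cv2.imwrite('pics/c5.png',c)
```

```text
[ 0.4554 -0.2543  0.151 ] [ 0.4612 -0.2554  0.1508]
[ 0.4559 -0.2546  0.1031]
0.023578083948132388 [ 0.4554 -0.2543  0.102 ]
[-0.0518  0.2784 -1.4411] 0.023517885673477346
[0.569  0.1224 0.2061] [-0.0023 -0.0408] [ 0.1235 -0.2422 -1.3549] 22.4417
```

View pics/c5.png

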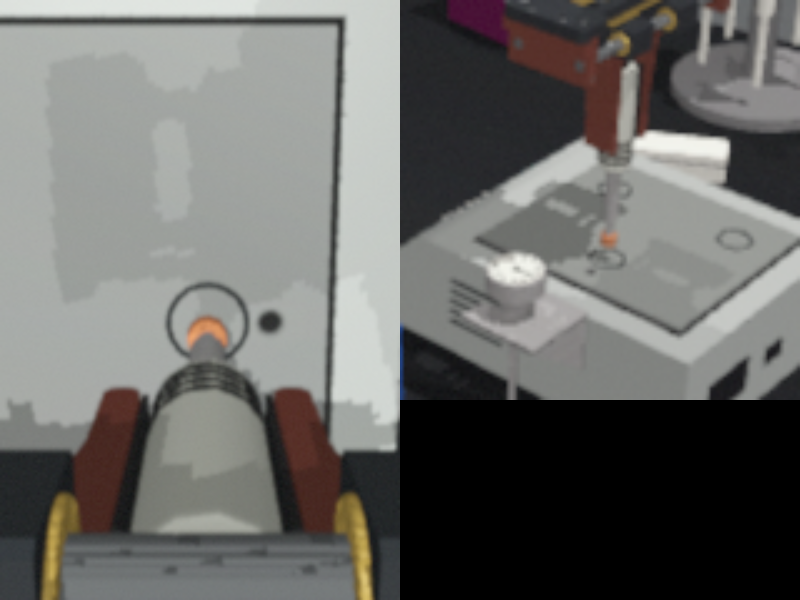

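The foot is at (207,336) and the ring's centre is at (207,322) in the crop, with the foot 13 mm above the plate. I'll compute the offset, correct for it, then press while watching the force.

Run:
```python
from h import *
np.set_printoptions(precision=4,suppress=True)
im=load('w5'); P=lambda x,y:(200+(x+.5)/2.5-.5,80+(y+.5)/2.5-.5)
foot=wh(at_z(im,*P(207,337),.114)); ring=wh(at_z(im,*P(207,322),.1)); print(foot,ring)
def F(n=12):
    a=[]
    for _ in range(n): hold(.03); a.append(state()['ft_force'])
    return np.mean(a,0)
d=np.clip(ring-foot,-.003,.003); t=wh(state()['ee_pos'])+d; r=hw(*t)
move_l([*r,.196],speed=.06); b=F()[2]; print('base',b)
for z in (.1925,.1905,.1885,.187):
    move_l([*r,z],speed=.02); f=F()[2]-b; print(z,state()['ee_pos'],f)
    if f>2.6: break
print(wh(state()['ee_pos']),state()['finger_gap'],state()['time'])
im=snap('wrist','w6'); im2=snap('scene','s6')
c=np.zeros((600,800,3),np.uint8)
c[:,:400]=cv2.resize(im['frame'][80:320,200:360],(400,600)); c[:400,400:]=cv2.resize(im2['frame'][130:250,260:380],(400,400))
cv2.imwrite('pics/c6.png',c)
```

```text
[-0.0035 -0.0405] [-0.0023 -0.0405]
base -1.1706315963728324
0.1925 [0.57   0.1222 0.1925] -0.12268133015593108
0.1905 [0.57   0.1223 0.1906] 0.47044105004510917
0.1885 [0.57   0.1222 0.1885] 1.4229022870618504
0.187 [0.57   0.1222 0.187 ] 1.8335885156227523
[-0.0013 -0.0408] 0.023678438323596784 26.3167
```

View pics/c6.png

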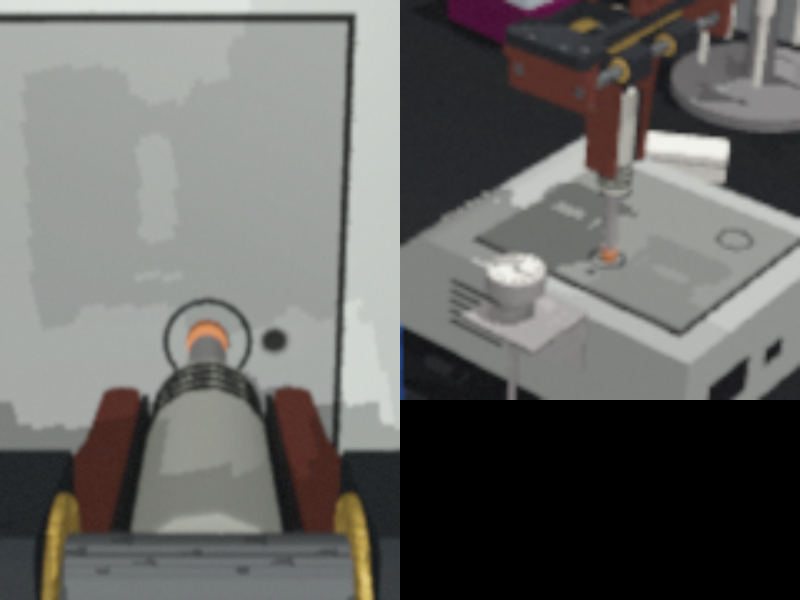

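The foot sits centred in the ring, foot (207,340) and ring (207,340), pressed with about 1.8–2 N. The thermometer is still parked upright. I'm handing the job in.

```bash
python3 -c "
from h import *
print(job_done(), state()['time'])"
```

```text
the job is handed in; nothing more can be done
the job is handed in; nothing more can be done
```

I handed the job in at about 26 s: the thermometer hangs released and upright in the bracket's notch, and the probe is gripped upright with its foot centred in the check ring, pressed about 5 mm by position (about 1.8 N measured). The hand-in call gave no verdict.

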